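Clamp a whetstone in the spring jig

TASK

Clamp the long whetstone in the sharpening jig. First take the locking pin from its stand, use it to swing the lever of the sprung wheel back and, still holding the lever back with it, drop the pin fully into the lock hole behind the lever and let go. With the wheel pinned back, lay the stone gently in the bed, close against the fence; then pull the pin so that the roller swings in and clamps the stone, and leave the pin in the steel tray. Do not disturb the other things on the bench.

Things in the scene. Friction and masses are not known exactly. Their poses are not given: they have to be found in the camera images.
- jig: the jig, fixed to the bench: an aluminium plate 250 (x) x 240 (y) x 24 mm. Origin: centre of its underside. Its x axis points from the lever side to the fence side, y runs along the stone bed, z up. In this frame (mm): wheel axis x -30, y 10; lock hole x -105, y 19; middle of the bed x 60, y 0.
- bed (a point): where the stone's centre belongs when it lies on the rails against the fence: jig x 60, y 0, 44.5 mm above the bench. Axes as the jig's; the stone's length lies along y. The bed is two rubber rails, 50 (x) x 22 (y) mm, tops 32 mm above the bench, at y -60 and +60 mm. End stops 40 mm high at y -107 and +107 leave 7 mm at each end of the stone.
- fence (a point): middle of the fence line: two dark steel blocks whose faces, towards jig -x, stand 25.5 mm from the bed point in jig x. They span y 45..90 and -45..-90 mm, tops (this point's height) 48 mm above the bench; the gap between them is free for a finger.
- lock_hole (a point): centre of the mouth of the lock hole in the jig's plate, 24 mm above the bench: diameter 13 mm, blind, 20 mm deep, mouth chamfered 3 mm. Axes as the jig's.
- wheel (a joint): turn of the sprung wheel, rad: 0 = swung in by its spring, grows clockwise seen from above as the lever is pushed back (its end moves to jig +y); stop at 0.8. Spring torque 0.30 N m at 0, 0.42 at 0.8 (about 5 N at the pin); let go, it swings back at once. With the pin in the hole behind the lever it rests at about 0.58 to 0.65, the pin leaning up to 10 degrees; with the stone clamped at about 0.15.
- wheel_axis (a point): on the wheel's upright axis, at the top of its disc (44 mm diameter, top 42 mm above the bench).
- lever_end (a point): free end of the lever, mid-height. A straight steel bar 10 mm wide from the wheel's disc to 100 mm from its axis, underside 28, top 42 mm above the bench. At wheel 0 it points 202 degrees from the jig's x axis (to -x and a little -y), at 0.65 rad 165 degrees. The locking pin goes in on its -y side and bears on it 75 mm from the axis.
- roller_mid (a point): centre of the upright white roller that presses on the stone, 16 mm diameter, from 36 to 64 mm above the bench, on a thin arm of the wheel (top 34 mm) 79 mm from the wheel axis. When pinned back it stands about 30 mm clear of the stone's place, near jig x -6, y -66 mm.
- pin_head (a point): centre of the head of the locking pin: a dark steel cylinder 20 mm diameter, 28 mm high. Below it a bright steel shank of 10 mm diameter and 50 mm length with a 2 mm chamfer at its foot; 90 g. The pin starts upright in its stand; seated in the lock hole its head centre is about 67 mm above the bench.
- pin_tip (a point): the end of the pin's shank, 64 mm from the head's centre.
- stand: wooden block 50 x 50 x 28 mm, fixed, with a 13 mm hole 22 mm deep in which the pin starts. Origin: centre of its underside.
- stone_mid (a point): centre of the long whetstone: a plain grey block on a paler base layer, 50 (x) x 200 (y) x 25 mm (z), about 500 g, lying flat on the bench. (A small pale slip stone 100 x 30 x 14 mm also lies about; leave it.)
- tray: open steel tray 160 (x) x 160 (y) x 22 mm, fixed, 4 mm walls and floor of 4 mm. Origin: centre of its underside.

How it is judged:
By the outcome, as a careful person would: the job done as asked, in the order asked, and still so for the second after the job is handed in, with the robot touching nothing.
It also fails if it takes over 72 s, if anything falls off the work surface, if the arm or the gripper's body presses on something with over 40 N, if the wrist force passes 120 N, or if a joint passes its speed limit or range.

ROBOT

A 6-joint arm with a two-finger parallel gripper is mounted at the origin on the work surface. World frame = base frame: x ahead of the robot, y to its left, z up, the work surface at z = 0. Lengths are in m, angles in rad, forces in N, time in s.
With the tool pointing down it reaches from about 0.275 to 0.825 m from the base axis. Payload 5.2 kg.
Tool frame: the origin (TCP) lies at the very end of the fingers, on their centre line; the grasp point (between the pads) lies bot.grip_point_offset behind it (bot.grip_point_offset is the distance from the TCP to the grasp point, in m); z points along the fingers, x is the direction in which the jaws open and shut, and the axes are right-handed (so a half turn about z gives the same grasp; the last joint's range is limited). The gripper opens to 93 mm and grips with 3 to 60 N. Pads are 15 mm wide; open, the fingers measure 128 mm over their backs; the gripper's body (75 mm by 188 mm) begins 65 mm behind the grasp point.
Start: joints at [1.094, 0.259, 1.535, -0, 1.348, -0.203], TCP at [0.149, 0.53, 0.219] pointing down, gripper open.
Joint ranges: [-3.14, 3.14], [-0.91, 2.08], [0.19, 2.58], [-1.22, 4.36], [0.22, 2.71], [-3.12, 3.12]. Speed limits (rad/s): [2.57, 2.57, 3.14, 3.14, 3.14, 3.14].

INTERFACE

Orientations are given as a unit quaternion [w, x, y, z].
In Python, from bench import bot gives the robot as it stands. The module is installed in compiled form; this text tells all that it offers.
- The arm moves only by the tool carry_out, never from a script. Its argument "deltas" is a list of rows, each a list of 2 entries, a list of its own where there are three numbers: the shift along the tool's x, y, z in mm, then the turn, a rotation vector about the tool's x, y, z in units of 6 degrees (1.0 is 6 degrees). A call has 1 to 20 rows; each row shifts and turns the commanded pose from where the row before left it, along the tool's axes as they then stand; what a row does not reach is not made up. A row lasts 1/10 s, in which the tool goes at most 50 mm and 8.59 degrees, less where a joint would pass 70% of its speed; a pose out of reach is approached as far as the arm can. A call with a gripper value outside its range is refused whole. "fingers" is the closure in counts, from 0 (fully open) to 255 (shut), set as the call begins (left out, the last holds). The fingers move at their own pace and stop on an object; the grip force is fixed at half the most. Time passes only in rows, so rows that do not move let the fingers close. It gives the time, the measured TCP pose, the force and the opening at its end, in the units of the state.
- bot.state(): the state, without advancing time (a new reading comes with each control period).
- bot.camera(name): name is "side" or "top" or "wrist"; returns the picture (384x512x3 uint8, red, green, blue); there is no depth.
- bot.camera_info(name): a dict with "intrinsics" (3x3 intrinsics, pixels), "rvec" (rotation vector, rad) and "tvec" (3), from world to camera coordinates, as OpenCV has them; the wrist camera has in their place "mount" (4x4, takes a point from camera to tool coordinates, whose origin is the TCP and whose axes are the tool frame's). Camera axes: x right, y down, z forward; pixel columns grow to the right and rows downward; lengths in m; the calibration is good to about 2 mm. The wrist camera is an equidistant fisheye: a pixel r from the principal point sees the ray r / f radians off the axis. A picture is of the moment at which its call begins: read the wrist's pose just before it. camera_info takes no time and is no camera call.
- bot.hand_in(): hands the job in, once; it reports no verdict.
The state is a dict: "t": time; "joint_positions": joint angles; "dq": joint speeds; "joint_efforts": joint torques, N m; "position": TCP position; "ee_rot": TCP orientation; "ft_force": force on the tool from outside, world axes, zero at the start; "ft_torque": the same for the moment, N m; "gripper_width": finger opening in m.
Only numpy, scipy, OpenCV 4.12 (cv2) and the standard library are available. Lean on these libraries where they do the work, as an engineer would, in place of code of your own. Each camera call takes 0.05 s, during which the arm holds its last target. There are 200 camera calls.

## Working session

There is one attempt and no reset: what is moved stays moved. The work goes in short steps, Python scripts to look and compute and a tool call to move; the robot and the scene stay as the last step left them, time stands still between calls to the robot, and variables do not carry over. Pictures are saved under pics/ and viewed, about 8 in all and at most 12, crops included, and the job is handed in when it is done.

Besides the shell and the picture viewer there is one more tool, called after "Call:" as name(argument=value, ...) on one line, values as JSON. carry_out: Moves the arm, as the interface text tells. Its arguments: {"type":"object","properties":{"deltas":{"type":"array"},"fingers":{"type":"number"}},"required":["deltas"]}

```bash
mkdir -p pics
python3 - <<'E'
from bench import bot
import cv2,numpy as np
s=bot.state();print(s);print(bot.grip_point_offset)
ims=[]
for n in("top","side","wrist"):
    im=bot.camera(n);cv2.imwrite(f"pics/{n}0.png",im[:,:,::-1]);ims.append(im)
    print(n,bot.camera_info(n))
cv2.imwrite("pics/a.png",cv2.resize(ims[0][:,:,::-1],(800,600),interpolation=cv2.INTER_CUBIC))
cv2.imwrite("pics/b.png",np.vstack([ims[1],ims[2]])[:,:,::-1][:,:])
c=np.hstack([ims[1],ims[2]])[:,:,::-1]
cv2.imwrite("pics/b.png",cv2.resize(c,(800,300)))
E
```

```text
{'t': 0.0, 'joint_positions': array([ 1.09416680e+00,  2.59324542e-01,  1.53606835e+00,  4.48502908e-06,
        1.34798864e+00, -2.02822963e-01]), 'dq': array([ 0.00265   , -0.00019234,  0.00053047,  0.00058136, -0.00030139,
        0.0013819 ]), 'joint_efforts': array([-3.18096118e-04, -4.37318802e+01, -2.83988982e+01,  7.20250444e-02,
        4.13820497e-02, -1.02335173e-04]), 'position': array([0.14845509, 0.52902729, 0.21783355]), 'ee_rot': array([ 3.83589498e-04,  7.96993755e-01,  6.03986883e-01, -8.08017767e-04]), 'ft_force': array([-0.26847443,  0.701405  , -0.35267484]), 'ft_torque': array([ 0.0061125 , -0.00125213,  0.05549204]), 'gripper_width': 0.09311203260025054}
0.0188
top {'intrinsics': array([[387.52189086,   0.        , 258.51707417],
       [  0.        , 387.52189086, 190.70449416],
       [  0.        ,   0.        ,   1.        ]]), 'rvec': array([ 2.1467332 , -2.20308547,  0.05934748]), 'tvec': array([0.01785288, 0.55352127, 0.97993024])}
side {'intrinsics': array([[416.53384931,   0.        , 264.29044225],
       [  0.        , 416.53384931, 192.66761714],
       [  0.        ,   0.        ,   1.        ]]), 'rvec': array([ 2.08279732, -0.04130988,  0.00811845]), 'tvec': array([-0.54420111,  0.07398156,  1.03089662])}
wrist {'intrinsics': array([[297.31863964,   0.        , 253.27907219],
       [  0.        , 297.31863964, 187.01254624],
       [  0.        ,   0.        ,   1.        ]]), 'mount': array([[ 9.99999640e-01,  3.14502184e-04,  7.88325556e-04,
        -2.84405167e-04],
       [-5.30115937e-04,  9.56801217e-01,  2.90742412e-01,
        -8.08030483e-02],
       [-6.62831728e-04, -2.90742725e-01,  9.56801039e-01,
        -1.65772747e-01],
       [ 0.00000000e+00,  0.00000000e+00,  0.00000000e+00,
         1.00000000e+00]])}
```

View pics/a.png

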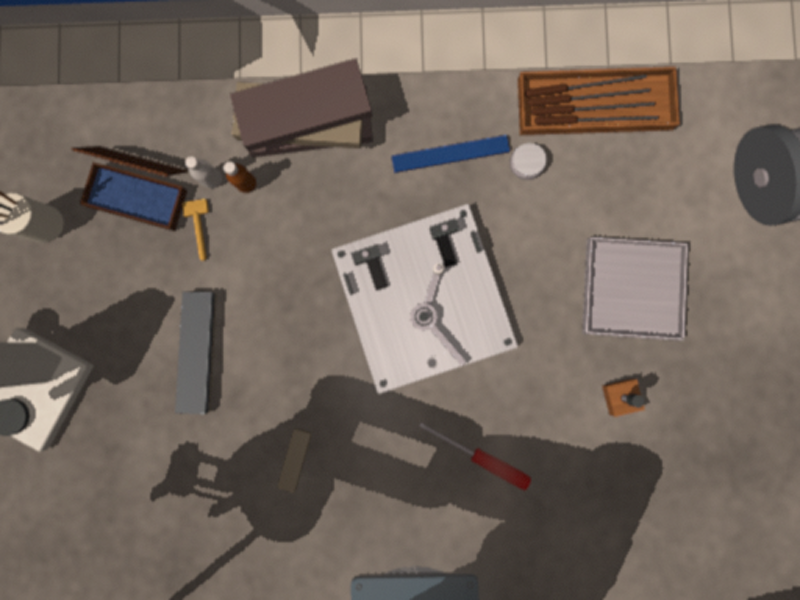

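View pics/b.png

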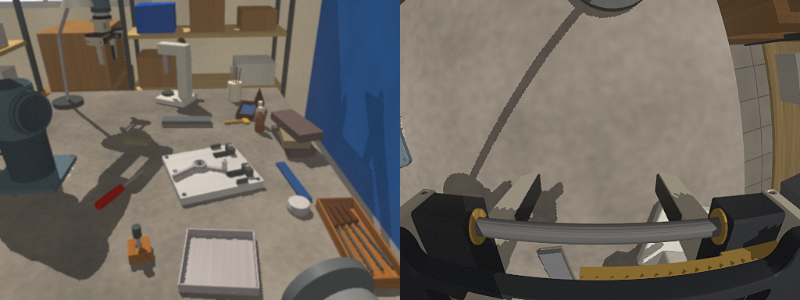

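Top view (800x600): jig centred about (425,298), with the fence side up. Wheel axis (424,315), lever end (465,360), lock hole (432,362), roller (438,268). The pin is in its stand at (630,398), tray (638,288), stone (195,352). I'll measure these now.

```bash
cat > h.py <<'E'
from bench import bot
import cv2,numpy as np
from scipy.spatial.transform import Rotation as R
def Rq(q): return R.from_quat([q[1],q[2],q[3],q[0]]).as_matrix()
def ray(name,px,st=None):
    c=bot.camera_info(name);K=c["intrinsics"]
    u=np.array([(px[0]-K[0,2])/K[0,0],(px[1]-K[1,2])/K[1,1]])
    if name=="wrist":
        r=np.linalg.norm(u);d=np.r_[u/r*np.sin(r),np.cos(r)] if r>1e-9 else np.array([0,0,1.])
        M=c["mount"];W=Rq(st["ee_rot"])
        return np.array(st["position"])+W@M[:3,3],W@M[:3,:3]@d
    Rm=cv2.Rodrigues(c["rvec"])[0]
    return -Rm.T@c["tvec"],Rm.T@np.r_[u,1]
def onz(name,px,z,st=None):
    o,d=ray(name,px,st);return (o+d*(z-o[2])/d[2])
def proj(name,P,st=None):
    c=bot.camera_info(name);K=c["intrinsics"]
    if name=="wrist":
        M=c["mount"];W=Rq(st["ee_rot"]);p=M[:3,:3].T@(W.T@(np.array(P)-st["position"])-M[:3,3])
        r=np.hypot(p[0],p[1]);th=np.arctan2(r,p[2]);return K[:2,2]+K[0,0]*th*p[:2]/r
    p=cv2.Rodrigues(c["rvec"])[0]@np.array(P)+c["tvec"];return (K@(p/p[2]))[:2]
def two(a,pa,b,pb,st=None):
    o1,d1=ray(a,pa,st);o2,d2=ray(b,pb,st)
    t=np.linalg.lstsq(np.c_[d1,-d2],o2-o1,rcond=None)[0]
    p,q=o1+d1*t[0],o2+d2*t[1];return (p+q)/2,np.linalg.norm(p-q)
def big(mask,roi):
    m=np.zeros(mask.shape,np.uint8);x0,y0,x1,y1=roi;m[y0:y1,x0:x1]=mask[y0:y1,x0:x1]
    cs=cv2.findContours(m,cv2.RETR_EXTERNAL,cv2.CHAIN_APPROX_NONE)[0];return max(cs,key=cv2.contourArea)
def rectw(name,c,z,st=None):
    P=np.array([onz(name,p[0],z,st)[:2] for p in c]).astype(np.float32)*1000
    (cx,cy),(w,h),a=cv2.minAreaRect(P);return (round(cx,1),round(cy,1)),(round(w,1),round(h,1)),round(a,2)
E
python3 - <<'E'
from h import *
im=cv2.imread("pics/top0.png");hsv=cv2.cvtColor(im,cv2.COLOR_BGR2HSV);g=im.max(2)
r=lambda *a:[int(v*.64) for v in a]
print("jig",rectw("top",big((g>150).astype(np.uint8),r(320,195,530,400)),.024))
print("tray",rectw("top",big(((hsv[...,1]<40)&(g>60)&(cv2.blur(g,(1,1))!=0)&(hsv[...,0]>120)|(g>150)).astype(np.uint8),r(570,225,710,350)),.022))
print("stand",rectw("top",big(((hsv[...,1]>110)).astype(np.uint8),r(590,370,670,425)),.028))
# stone
x0,y0,x1,y1=r(160,280,230,425)
print("stonepix hsv",hsv[int(350*.64),int(195*.64)],hsv[int(350*.64),int(165*.64)],"tray",hsv[int(290*.64),int(640*.64)],"bench",hsv[int(290*.64),int(560*.64)])
print("stone",rectw("top",big(((hsv[...,1]<22)).astype(np.uint8),(x0,y0,x1,y1)),.025))
for n,p in(("wheel",(424,315)),("leverend",(465,360)),("hole",(432,362))):print(n,onz("top",np.array(p)*.64,.042 if n!="hole" else .024)*1000)
for n,p in(("head",(630,398)),("stand",(624,398))):print(n,onz("top",np.array(p)*.64,.08)*1000)
im2=cv2.imread("pics/side0.png")
a=cv2.resize(im[225:285,370:440],(490,420),interpolation=cv2.INTER_CUBIC);b=cv2.resize(im2[270:350,150:210],(300,400),interpolation=cv2.INTER_CUBIC)
c=np.zeros((420,790,3),np.uint8);c[:,:490]=a;c[:400,490:]=b;cv2.imwrite("pics/c.png",c)
E
```

```text
jig ((553.6, -27.2), (252.6, 240.7), 16.95)
tray ((561.9, -375.6), (142.0, 142.3), 84.61)
stand ((384.4, -345.1), (52.9, 57.4), 11.34)
stonepix hsv [  0   3 102] [ 14  45 124] tray [  2  24 168] bench [ 12  49 131]
stone ((474.0, 350.4), (53.6, 198.0), 86.68)
wheel [523.84037593 -28.52354018  42.        ]
leverend [450.06538789 -92.12462039  42.        ]
hole [447.58292748 -39.71407954  24.        ]
head [ 387.47252886 -338.10519769   80.        ]
stand [ 387.68506374 -329.02780639   80.        ]
```

View pics/c.png

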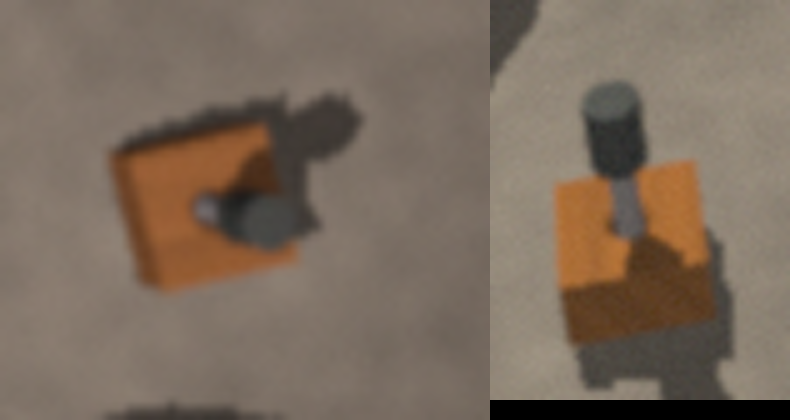

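Crop: pin head top at about (270,222) in the top crop and (612,100) in the side crop. It stands upright in the stand. Next I'll triangulate it.

```bash
cat >> h.py <<'E'
def wrap(a): return (a+180)%360-180
def go(P,ang):
    """tool-frame shift mm and z-turn (units) to tool-down pose at P(mm), tool-x heading ang deg"""
    s=bot.state();W=Rq(s["ee_rot"]);d=W.T@(np.array(P)-s["position"]*1000)
    T=np.array([[np.cos(a:=np.radians(ang)),np.sin(a),0],[np.sin(a),-np.cos(a),0],[0,0,-1]]).T
    rv=R.from_matrix(W.T@T).as_rotvec(degrees=True)/6
    print("t",round(s["t"],2),"pos",(s["position"]*1000).round(1),"head",np.degrees(np.arctan2(W[1,0],W[0,0])).round(1),"shift",d.round(1),"turn",rv.round(2),"F",s["ft_force"].round(1),"w",round(s["gripper_width"]*1000,1))
a=np.radians(16.95);J=np.array([[np.cos(a),-np.sin(a)],[np.sin(a),np.cos(a)]]);J0=np.array([553.6,-27.2])
def jw(x,y): return J@np.array([x,y])+J0
def wj(p): return J.T@(np.array(p)[:2]-J0)
E
python3 - <<'E'
from h import *
print(two("top",(408.6,256.7),"side",(174.4,290)))
p=onz("top",(408.6,256.7),.084)*1000;print(p)
print("side",onz("side",(174.4,290),.084)*1000)
go([p[0],p[1],150],-39)
E
```

```text
(array([ 0.38342901, -0.349287  ,  0.0834307 ]), np.float64(0.001123119262983578))
[ 382.92862966 -349.18120814   84.        ]
side [ 384.16745406 -349.93794602   84.        ]
t 0.15 pos [148.5 529.1 218. ] head 74.3 shift [-782.1  463.2   69. ] turn [1.000e-02 1.000e-02 1.889e+01] F [ 1.4  1.2 -0.1] w 92.9
```

Call:
carry_out(deltas=[[[-39.1, 23.2, 0], [0, 0, 0]], [[-39.1, 23.2, 0], [0, 0, 0]], [[-39.1, 23.2, 0], [0, 0, 0]], [[-39.1, 23.2, 0], [0, 0, 0]], [[-39.1, 23.2, 0], [0, 0, 0]], [[-39.1, 23.2, 0], [0, 0, 0]], [[-39.1, 23.2, 0], [0, 0, 0]], [[-39.1, 23.2, 0], [0, 0, 0]], [[-39.1, 23.2, 0], [0, 0, 0]], [[-39.1, 23.2, 0], [0, 0, 0]], [[-39.1, 23.2, 0], [0, 0, 0]], [[-39.1, 23.2, 0], [0, 0, 0]], [[-39.1, 23.2, 0], [0, 0, 0]], [[-39.1, 23.2, 0], [0, 0, 0]], [[-39.1, 23.2, 0], [0, 0, 0]], [[-39.1, 23.2, 0], [0, 0, 0]], [[-39.1, 23.2, 0], [0, 0, 0]], [[-39.1, 23.2, 0], [0, 0, 0]], [[-39.1, 23.2, 0], [0, 0, 0]], [[-39.1, 23.2, 0], [0, 0, 0]]], fingers=100)

```text
t: 2.15
position: [0.384, -0.3506, 0.2182]
ee_rot: [-0.0, 0.797, 0.604, 0.0]
ft_force: [0.5, 0.7, -0.0]
gripper_width: 0.0567
```

Call:
carry_out(deltas=[[[0, 0, 5], [0, 0, 1.35]], [[0, 0, 5], [0, 0, 1.35]], [[0, 0, 5], [0, 0, 1.35]], [[0, 0, 5], [0, 0, 1.35]], [[0, 0, 5], [0, 0, 1.35]], [[0, 0, 5], [0, 0, 1.35]], [[0, 0, 5], [0, 0, 1.35]], [[0, 0, 5], [0, 0, 1.35]], [[0, 0, 5], [0, 0, 1.35]], [[0, 0, 5], [0, 0, 1.35]], [[0, 0, 5], [0, 0, 1.35]], [[0, 0, 5], [0, 0, 1.35]], [[0, 0, 5], [0, 0, 1.35]], [[0, 0, 5], [0, 0, 1.34]], [[0, 0, 0], [0, 0, 0]]])

```text
t: 3.65
position: [0.3835, -0.3483, 0.1478]
ee_rot: [-0.001, 0.942, -0.335, -0.001]
ft_force: [0.1, 0.7, -0.5]
gripper_width: 0.0568
```

Run:
```python
from h import *
s=bot.state();im=bot.camera("wrist");cv2.imwrite("pics/w1.png",im[:,:,::-1])
go([383.4,-349.3,53],-39)
print(proj("wrist",[.3834,-.3493,.084],s))
cv2.imwrite("pics/d.png",im[:,:,::-1])
```

```text
t 3.7 pos [ 383.7 -348.5  148.2] head -38.9 shift [ 0.4  0.9 95.2] turn [-0.    0.01  0.02] F [ 0.4  0.5 -0.8] w 56.4
[253.51725992 201.51382976]
```

View pics/d.png

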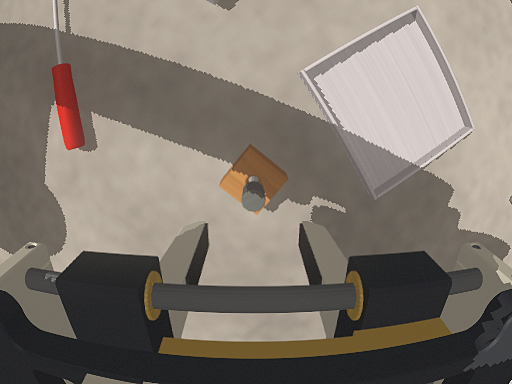

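Wrist view: the head top is at about (254,200), against a prediction of (253.5,201.5), so the estimate holds. Descending to grip.

Call:
carry_out(deltas=[[[0.4, 0.9, 15], [0, 0, 0]], [[0, 0, 16], [0, 0, 0]], [[0, 0, 16], [0, 0, 0]], [[0, 0, 16], [0, 0, 0]], [[0, 0, 16], [0, 0, 0]], [[0, 0, 16], [0, 0, 0]], [[0, 0, 0], [0, 0, 0]]])

```text
t: 4.4
position: [0.3828, -0.3485, 0.052]
ee_rot: [-0.001, 0.943, -0.332, -0.002]
ft_force: [1.4, 0.6, -0.2]
gripper_width: 0.0565
```

Call:
carry_out(deltas=[[[0, 0, 0], [0, 0, 0]], [[0, 0, 0], [0, 0, 0]], [[0, 0, 0], [0, 0, 0]], [[0, 0, 0], [0, 0, 0]], [[0, 0, 0], [0, 0, 0]], [[0, 0, 0], [0, 0, 0]]], fingers=255)

```text
t: 5.0
position: [0.3839, -0.35, 0.054]
ee_rot: [0.0, 0.943, -0.334, 0.0]
ft_force: [0.4, 0.2, 1.5]
gripper_width: 0.0196
```

Run:
```python
from h import *
ax=np.array([-30,10]);th=np.radians(214)
p=jw(*(ax+75.5*np.array([np.cos(th),np.sin(th)])));print(p, jw(-105,19), jw(*ax))
go([p[0],p[1],130],-39)
```

```text
[474.42296877 -85.0135507 ] [447.62204476 -39.63676017] [521.98784337 -26.38051646]
t 5.0 pos [ 383.9 -350.    54. ] head -39.0 shift [ -96.4 -262.8  -76.1] turn [ 0.   -0.01 -0.  ] F [0.4 0.2 1.5] w 19.6
```

Call:
carry_out(deltas=[[[0, 0, -8], [0, 0, 0]], [[0, 0, -16], [0, 0, 0]], [[0, 0, -18], [0, 0, 0]], [[0, 0, -18], [0, 0, 0]], [[-8, -22, 0], [0, 0, 0]], [[-11, -30, 0], [0, 0, 0]], [[-11, -30, 0], [0, 0, 0]], [[-11, -30, 0], [0, 0, 0]], [[-11, -30, 0], [0, 0, 0]], [[-11, -30, 0], [0, 0, 0]], [[-11, -30, 0], [0, 0, 0]], [[-11, -30, 0], [0, 0, 0]], [[-8, -21, 0], [0, 0, 0]], [[-3.4, -9.8, 0], [0, 0, 0]], [[0, 0, 0], [0, 0, 0]], [[0, 0, 0], [0, 0, 0]]])

```text
t: 6.6
position: [0.4743, -0.0855, 0.1138]
ee_rot: [0.0, 0.943, -0.334, 0.0]
ft_force: [-0.4, 0.5, -1.4]
gripper_width: 0.0194
```

Run:
```python
from h import *
s=bot.state();im=bot.camera("wrist");sd=bot.camera("side")
go([474.4,-85,74],-39)
def P(n,x,y,z): 
    w=jw(x,y)/1000; return proj(n,[w[0],w[1],z],s)
for k,(x,y,z) in dict(hole=(-105,19,.024),axis=(-30,10,.042),lev0=(-30+100*np.cos(np.radians(202)),10+100*np.sin(np.radians(202)),.042)).items():
    w=P("wrist",x,y,z);v=P("side",x,y,z);print(k,w.round(1),v.round(1))
    cv2.drawMarker(im,tuple(int(q) for q in w.round()),(255,0,0),0,7);cv2.drawMarker(sd,tuple(int(q) for q in v.round()),(255,0,0),0,5)
p=s["position"]; 
v=proj("side",p-[0,0,.047]);print("tip",v)
x,y=v.astype(int)
a=cv2.resize(sd[y-70:y+50,x-60:x+60],(400,400),interpolation=cv2.INTER_CUBIC);b=cv2.resize(im[100:300,150:350],(400,400),interpolation=cv2.INTER_CUBIC)
cv2.imwrite("pics/e.png",np.hstack([a,b])[:,:,::-1])
```

```text
t 6.7 pos [474.1 -85.9 113.7] head -39.1 shift [-0.4 -0.9 39.7] turn [ 0.   -0.   -0.01] F [ 0.5 -0.1 -0.8] w 19.5
hole [197.3 170.6] [224.2 218.1]
axis [252.6 105.8] [255.1 207.9]
lev0 [228.6 220.9] [221.1 223.4]
tip [233.90699752 212.83382665]
```

View pics/e.png

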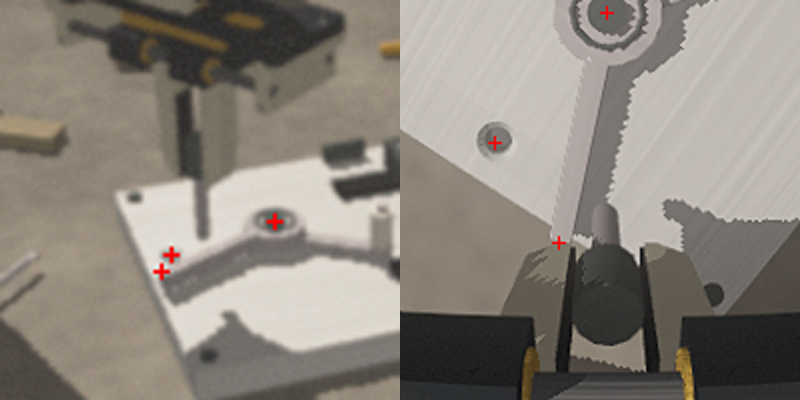

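Markers fall on the hole and axis within about 1 mm. The lever end sits about 3 mm nearer the pin than expected, so I'll step 4 mm clear, lower, then drive the arc.

Call:
carry_out(deltas=[[[4, 0, 0], [0, 0, -0.33]], [[0.4, -0.4, 0], [0, 0, 0]], [[0, 0, 10], [0, 0, 0]], [[0, 0, 12], [0, 0, 0]], [[0, 0, 10], [0, 0, 0]], [[0, 0, 7], [0, 0, 0]], [[0, 0, 0], [0, 0, 0]]])

```text
t: 7.4
position: [0.4769, -0.0869, 0.0731]
ee_rot: [-0.0, 0.948, -0.318, -0.002]
ft_force: [0.0, 0.2, -1.4]
gripper_width: 0.0196
```

Call:
carry_out(deltas=[[[-2.63, 0, 0], [0, 0, 0.333]], [[-2.63, 0, 0], [0, 0, 0.333]], [[-2.63, 0, 0], [0, 0, 0.333]], [[-2.63, 0, 0], [0, 0, 0.333]], [[-2.63, 0, 0], [0, 0, 0.333]], [[-2.63, 0, 0], [0, 0, 0.333]], [[-2.63, 0, 0], [0, 0, 0.333]], [[-2.63, 0, 0], [0, 0, 0.333]], [[-2.63, 0, 0], [0, 0, 0.333]], [[-2.63, 0, 0], [0, 0, 0.333]], [[-2.63, 0, 0], [0, 0, 0.333]], [[-2.63, 0, 0], [0, 0, 0.333]], [[-2.63, 0, 0], [0, 0, 0.333]], [[-2.63, 0, 0], [0, 0, 0.333]], [[-2.63, 0, 0], [0, 0, 0.333]], [[-2.63, 0, 0], [0, 0, 0.333]], [[-2.63, 0, 0], [0, 0, 0.333]], [[-2.63, 0, 0], [0, 0, 0.333]], [[-2.63, 0, 0], [0, 0, 0.333]], [[-2.63, 0, 0], [0, 0, 0.333]]])

```text
t: 9.4
position: [0.4501, -0.0463, 0.0752]
ee_rot: [0.001, 0.782, -0.623, 0.002]
ft_force: [-0.9, -6.3, -1.8]
gripper_width: 0.0196
```

Run:
```python
from h import *
s=bot.state();im=bot.camera("wrist");sd=bot.camera("side");tp=bot.camera("top")
h=jw(-105,19)
go([h[0],h[1],75],-80); print("jig pos",wj(s["position"]*1000), s["ft_torque"])
w=np.array([h[0],h[1],24])/1000
v=proj("side",w).round().astype(int);cv2.drawMarker(sd,tuple(int(q) for q in v),(255,0,0),0,5)
u=proj("wrist",w,s).round().astype(int);cv2.drawMarker(im,tuple(int(q) for q in u),(255,0,0),0,5);print(u,v)
x,y=v
a=cv2.resize(sd[y-60:y+40,x-50:x+50],(400,400),interpolation=cv2.INTER_CUBIC);b=cv2.resize(im[80:280,150:350],(400,400),interpolation=cv2.INTER_CUBIC)
cv2.imwrite("pics/f.png",np.hstack([a,b])[:,:,::-1])
```

```text
t 9.55 pos [450.  -46.   75.2] head -77.0 shift [-6.7  0.9  0.2] turn [-0.01 -0.03  0.51] F [-1.  -5.  -1.1] w 19.4
jig pos [-104.59311969   11.89942665] [-1.52759005  0.2047746   0.00918193]
[244 207] [224 218]
```

View pics/f.png

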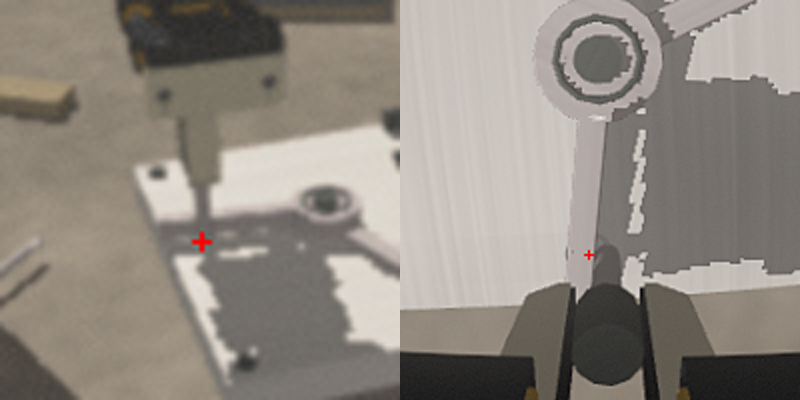

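Lever is held by the pin with about 5 N. 7 mm remain to the hole.

Call:
carry_out(deltas=[[[-2.6, 0, 0], [0, 0, 0.3]], [[-2.6, 0, 0], [0, 0, 0.2]], [[-1.9, 0, 0], [0, 0, 0]], [[0, 0, 0], [0, 0, 0]], [[0, 0, 2], [0, 0, 0]], [[0, 0, 2], [0, 0, 0]], [[0, 0, 2], [0, 0, 0]], [[0, 0, 2], [0, 0, 0]], [[0, 0, 0], [0, 0, 0]]])

```text
t: 10.45
position: [0.449, -0.0394, 0.0674]
ee_rot: [0.001, 0.766, -0.642, 0.002]
ft_force: [0.4, -6.0, 0.1]
gripper_width: 0.0194
```

Run:
```python
from h import *
h=jw(-105,19);go([h[0],h[1],50.5],-80); print(wj(bot.state()["position"]*1000))
```

```text
t 10.45 pos [449.  -39.4  67.4] head -80.0 shift [-0.1  1.4 16.9] turn [-0.02 -0.04  0.01] F [ 0.4 -6.   0.1] w 19.4
[-103.61492218   18.8025174 ]
```

Call:
carry_out(deltas=[[[0, 0.5, 2], [0, 0, 0]], [[0, 0.4, 2], [0, 0, 0]], [[0, 0, 2], [0, 0, 0]], [[0, 0, 2], [0, 0, 0]], [[0, 0, 2], [0, 0, 0]], [[0, 0, 2], [0, 0, 0]], [[0, 0, 0], [0, 0, 0]]])

```text
t: 11.15
position: [0.4485, -0.0395, 0.0555]
ee_rot: [0.0, 0.766, -0.643, 0.002]
ft_force: [1.0, -4.7, -0.6]
gripper_width: 0.0196
```

Call:
carry_out(deltas=[[[0, 0, 1.5], [0, 0, 0]], [[0, 0, 1.5], [0, 0, 0]], [[0, 0, 1], [0, 0, 0]], [[0, 0, 0], [0, 0, 0]]])

```text
t: 11.55
position: [0.4487, -0.0396, 0.052]
ee_rot: [0.0, 0.766, -0.643, 0.002]
ft_force: [-1.1, -4.7, 5.8]
gripper_width: 0.0195
```

Bottomed at the expected height with 5.8 N up. Releasing and backing off.

Call:
carry_out(deltas=[[[0, 0, 0], [0, 0, 0]], [[0, 0, 0], [0, 0, 0]], [[0, 0, 0], [0, 0, 0]], [[0, 0, 0], [0, 0, 0]], [[0, 0, -10], [0, 0, 0]], [[0, 0, -30], [0, 0, 0]], [[0, 0, -40], [0, 0, 0]], [[0, 0, -40], [0, 0, 0]], [[0, 0, 0], [0, 0, 0]]], fingers=100)

```text
t: 12.45
position: [0.4502, -0.0387, 0.1764]
ee_rot: [-0.002, 0.766, -0.643, 0.005]
ft_force: [0.2, -0.2, 0.2]
gripper_width: 0.0565
```

Run:
```python
from h import *
s=bot.state();im=bot.camera("wrist");sd=bot.camera("side");tp=bot.camera("top")
hsv=cv2.cvtColor(tp,cv2.COLOR_RGB2HSV);g=tp.max(2)
m=((hsv[...,1]<22)).astype(np.uint8);c=big(m,[102,179,147,272])
print("stone",rectw("top",c,.025),cv2.boundingRect(c))
go([474,350,150],86.7)
x,y=224,218
a=cv2.resize(sd[y-60:y+40,x-50:x+50],(400,400),interpolation=cv2.INTER_CUBIC);b=cv2.resize(im[80:280,150:350],(400,400),interpolation=cv2.INTER_CUBIC)
e=cv2.resize(tp[175:280,90:160],(270,400),interpolation=cv2.INTER_CUBIC)
cv2.imwrite("pics/g.png",np.hstack([a,b])[:,:,::-1]);cv2.imwrite("pics/stone.png",e[:,:,::-1])
cv2.imwrite("pics/g.png",cv2.resize(np.hstack([a,b,e]),(800,300))[:,:,::-1])
```

```text
stone ((475.1, 350.3), (53.6, 200.1), 86.78) (112, 186, 25, 79)
t 12.6 pos [446.4 -37.5 170.6] head -80.0 shift [-376.9  -94.5   20.6] turn [ -0.     0.   -27.78] F [ 0.1  0.2 -0.6] w 56.0
```

View pics/g.png

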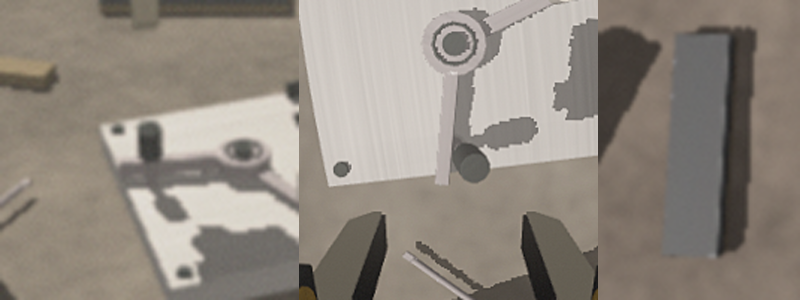

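Pin is seated, leaning only slightly, with the lever resting against it. Now the stone.

Call:
carry_out(deltas=[[[-20, -5, 0], [0, 0, 0]], [[-40, -10.2, 0], [0, 0, 0]], [[-40, -10.2, 0], [0, 0, 0]], [[-40, -10.2, 0], [0, 0, 0]], [[-40, -10.2, 0], [0, 0, 0]], [[-40, -10.2, 0], [0, 0, 0]], [[-40, -10.2, 0], [0, 0, 0]], [[-40, -10.2, 0], [0, 0, 0]], [[-40, -10.2, 0], [0, 0, 0]], [[-38.7, -9.4, 0], [0, 0, 1.1]], [[0, 0, 25], [0, 0, 1.12]], [[0, 0, 25], [0, 0, 0]], [[0, 0, 0], [0, 0, 0]], [[0, 0, 0], [0, 0, 0]]], fingers=0)

```text
t: 14.0
position: [0.4746, 0.3513, 0.1193]
ee_rot: [-0.002, -0.686, 0.727, 0.001]
ft_force: [-0.6, -0.2, 1.1]
gripper_width: 0.093
```

Run:
```python
from h import *
s=bot.state();im=bot.camera("wrist")
go([475.1,352,3.5],-93.3)
w=np.degrees(0)
b=im.copy()
a=np.radians(-3.3);L=np.array([np.cos(a),np.sin(a)]);N=np.array([-L[1],L[0]])
for i in(-1,1):
  for j in(-1,1):
    p=np.array([475.1,352])+i*100*L+j*25*N
    u=proj("wrist",[p[0]/1000,p[1]/1000,.025],s);cv2.drawMarker(b,tuple(int(q) for q in u.round()),(255,0,0),0,9)
cv2.imwrite("pics/i.png",b[:,:,::-1])
```

```text
t 14.05 pos [475.6 351.6 120.6] head -93.3 shift [ -0.4   0.5 117.1] turn [ 0.01 -0.   -0.  ] F [0.5 0.2 0.5] w 92.8
```

View pics/i.png

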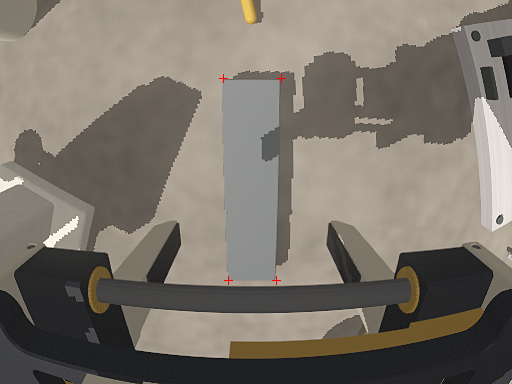

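All four predicted corners, (223,79), (281,78), (276,280) and (228,280), land on the stone's corners. Descending to grasp.

Call:
carry_out(deltas=[[[0, 0.3, 15], [0, 0, 0]], [[0, 0, 25], [0, 0, 0]], [[0, 0, 25], [0, 0, 0]], [[0, 0, 25], [0, 0, 0]], [[0, 0, 15], [0, 0, 0]], [[0, 0, 7], [0, 0, 0]], [[0, 0, 4], [0, 0, 0]], [[0, 0, 0], [0, 0, 0]]])

```text
t: 14.85
position: [0.4761, 0.352, 0.0054]
ee_rot: [0.001, -0.686, 0.727, -0.0]
ft_force: [-0.6, 1.0, 0.3]
gripper_width: 0.0928
```

Call:
carry_out(deltas=[[[0, 0, 0], [0, 0, 0]], [[0, 0, 0], [0, 0, 0]], [[0, 0, 0], [0, 0, 0]], [[0, 0, 0], [0, 0, 0]], [[0, 0, 0], [0, 0, 0]], [[0, 0, 0], [0, 0, 0]], [[0, 0, 0], [0, 0, 0]]], fingers=255)

```text
t: 15.55
position: [0.4755, 0.3521, 0.0047]
ee_rot: [0.0, -0.686, 0.727, 0.0]
ft_force: [0.2, 1.1, 1.1]
gripper_width: 0.0498
```

Call:
carry_out(deltas=[[[0, 0, -10], [0, 0, 0]], [[0, 0, -20], [0, 0, 0]], [[0, 0, -30], [0, 0, 0]], [[0, 0, -30], [0, 0, 0]], [[0, 0, -10], [0, 0, 0]], [[0, 0, 0], [0, 0, 0]], [[0, 0, 0], [0, 0, 0]]])

```text
t: 16.25
position: [0.4744, 0.3513, 0.1034]
ee_rot: [-0.001, -0.686, 0.727, 0.0]
ft_force: [-0.5, 0.1, -5.5]
gripper_width: 0.0496
```

Run:
```python
from h import *
t=jw(56,0);print(t);go([t[0],t[1],100],-163.05)
```

```text
[607.16733392 -10.87392463]
t 16.25 pos [474.4 351.3 103.4] head -93.3 shift [ 353.9 -153.5    3.5] turn [ 1.000e-02 -2.000e-02  1.162e+01] F [-0.5  0.1 -5.5] w 49.6
```

Call:
carry_out(deltas=[[[7, -3, 0], [0, 0, 0]], [[18, -8, 0], [0, 0, 0]], [[30, -13, 0], [0, 0, 0]], [[36, -15.5, 0], [0, 0, 0]], [[36, -15.5, 0], [0, 0, 0]], [[36, -15.5, 0], [0, 0, 0]], [[36, -15.5, 0], [0, 0, 0]], [[36, -15.5, 0], [0, 0, 0]], [[36, -15.5, 0], [0, 0, 0]], [[36, -15.5, 0], [0, 0, 0]], [[26, -11, 0], [0, 0, 0]], [[14, -6, 0], [0, 0, 0]], [[7, -3, 0], [0, 0, 0]]])

```text
t: 17.55
position: [0.6066, -0.0118, 0.1033]
ee_rot: [-0.001, -0.686, 0.728, 0.001]
ft_force: [0.4, 1.0, -4.0]
gripper_width: 0.0494
```

Call:
carry_out(deltas=[[[0, 0, 0], [0, 0, 0.42]], [[0, 0, 0], [0, 0, 0.8]], [[0, 0, 0], [0, 0, 1]], [[0, 0, 0], [0, 0, 1]], [[0, 0, 0], [0, 0, 1]], [[0, 0, 0], [0, 0, 1]], [[0, 0, 0], [0, 0, 1]], [[0, 0, 0], [0, 0, 1]], [[0, 0, 0], [0, 0, 1]], [[0, 0, 0], [0, 0, 1]], [[0, 0, 0], [0, 0, 1]], [[0, 0, 0], [0, 0, 0.9]], [[0, 0, 0], [0, 0, 0.5]], [[0, 0, 0], [0, 0, 0]], [[0, 0, 0], [0, 0, 0]]])

```text
t: 19.05
position: [0.6065, -0.0094, 0.1042]
ee_rot: [-0.0, -0.149, 0.989, 0.0]
ft_force: [0.2, -0.7, -4.3]
gripper_width: 0.0499
```

Run:
```python
from h import *
s=bot.state();im=bot.camera("wrist");tp=bot.camera("top");sd=bot.camera("side")
t=jw(56,0);go([t[0],t[1],60],-163.05)
for x in(85.5,):
  for y in(45,90,-45,-90):
    w=jw(x,y)/1000;u=proj("wrist",[w[0],w[1],.048],s);print(u.round(0))
    cv2.drawMarker(im,tuple(int(q) for q in u.round()),(255,0,0),0,9)
cv2.imwrite("pics/j.png",im[:,:,::-1])
```

```text
t 19.2 pos [606.9 -10.  104.5] head -163.0 shift [-0.  -0.9 44.5] turn [ 0.   -0.    0.01] F [ 1.1  0.3 -5.1] w 49.7
[219. 251.]
[221. 293.]
[215. 146.]
[214.  86.]
```

View pics/j.png

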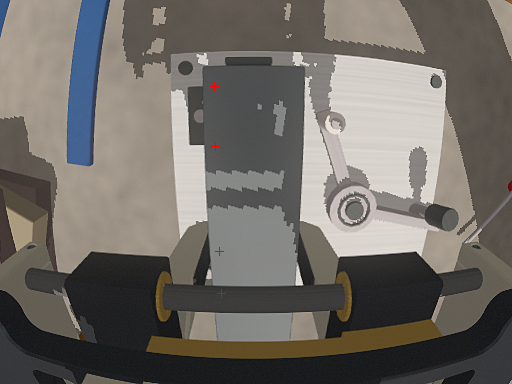

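Stone is aligned over the bed, and the roller at (334,123) is clear. The fence markers sit parallel to the stone's edge. Lowering slightly short of the fence.

Call:
carry_out(deltas=[[[0, -0.6, 8], [0, 0, 0]], [[0, 0, 15], [0, 0, 0]], [[0, 0, 15], [0, 0, 0]], [[0, 0, 12], [0, 0, 0]], [[0, 0, 7], [0, 0, 0]], [[0, 0, 5], [0, 0, 0]], [[0, 0, 3], [0, 0, 0]], [[0, 0, 0], [0, 0, 0]], [[0, 0, 0], [0, 0, 0]]])

```text
t: 20.1
position: [0.6077, -0.0111, 0.0401]
ee_rot: [0.0, -0.147, 0.989, -0.0]
ft_force: [0.6, 0.1, -4.4]
gripper_width: 0.0498
```

Run:
```python
from h import *
t=jw(60,0);go([t[0],t[1],37],-163.05);print(wj(bot.state()["position"]*1000))
```

```text
t 20.1 pos [607.7 -11.1  40.1] head -163.0 shift [-3.6  0.3  3.1] turn [-0.    0.01  0.  ] F [ 0.6  0.1 -4.4] w 49.8
[56.42094594 -0.33724342]
```

Call:
carry_out(deltas=[[[-1, 0, 0], [0, 0, 0]], [[-1, 0, 0], [0, 0, 0]], [[-0.5, 0, 0], [0, 0, 0]], [[-0.5, 0, 0], [0, 0, 0]], [[0, 0, 0], [0, 0, 0]]])

```text
t: 20.6
position: [0.6102, -0.0101, 0.0397]
ee_rot: [0.0, -0.147, 0.989, -0.0]
ft_force: [-0.3, 0.3, -4.4]
gripper_width: 0.05
```

Call:
carry_out(deltas=[[[-0.5, 0, 0], [0, 0, 0]], [[-0.5, 0, 0], [0, 0, 0]], [[0, 0, 0], [0, 0, 0]]])

```text
t: 20.9
position: [0.6111, -0.0098, 0.0396]
ee_rot: [-0.0, -0.147, 0.989, -0.0]
ft_force: [-0.5, -0.1, -3.9]
gripper_width: 0.0499
```

Call:
carry_out(deltas=[[[-0.5, 0, 0], [0, 0, 0]], [[-0.5, 0, 0], [0, 0, 0]], [[0, 0, 0], [0, 0, 0]]])

```text
t: 21.2
position: [0.6116, -0.0096, 0.0396]
ee_rot: [-0.001, -0.147, 0.989, 0.0]
ft_force: [-1.8, -0.6, -2.9]
gripper_width: 0.0496
```

Call:
carry_out(deltas=[[[-0.4, 0, 0], [0, 0, 0]], [[0, 0, 0], [0, 0, 0]]])

```text
t: 21.4
position: [0.6116, -0.0096, 0.0396]
ee_rot: [-0.001, -0.147, 0.989, 0.0]
ft_force: [-5.1, -2.5, -2.5]
gripper_width: 0.05
```

Fence contact (about 5.6 N along jig −x). Easing off slightly and lowering onto the rails.

Call:
carry_out(deltas=[[[0.4, 0, 0], [0, 0, 0]], [[0, 0, 0.7], [0, 0, 0]], [[0, 0, 0.7], [0, 0, 0]], [[0, 0, 0.6], [0, 0, 0]], [[0, 0, 0], [0, 0, 0]]])

```text
t: 21.9
position: [0.6115, -0.0095, 0.0375]
ee_rot: [-0.001, -0.147, 0.989, 0.0]
ft_force: [-4.9, -2.4, -2.2]
gripper_width: 0.05
```

Call:
carry_out(deltas=[[[0, 0, 0.5], [0, 0, 0]], [[0, 0, 0.4], [0, 0, 0]], [[0, 0, 0], [0, 0, 0]]])

```text
t: 22.2
position: [0.6115, -0.0095, 0.0368]
ee_rot: [-0.001, -0.147, 0.989, 0.0]
ft_force: [-5.0, -2.1, -0.9]
gripper_width: 0.0497
```

Call:
carry_out(deltas=[[[0, 0, 0.5], [0, 0, 0]], [[0, 0, 0], [0, 0, 0]]])

```text
t: 22.4
position: [0.6116, -0.0095, 0.0368]
ee_rot: [-0.0, -0.147, 0.989, 0.0]
ft_force: [-7.2, -0.7, 3.1]
gripper_width: 0.05
```

Call:
carry_out(deltas=[[[0, 0, 0.4], [0, 0, 0]], [[0, 0, 0], [0, 0, 0]]])

```text
t: 22.6
position: [0.6115, -0.0095, 0.0367]
ee_rot: [-0.0, -0.147, 0.989, 0.0]
ft_force: [-7.4, -1.3, 4.8]
gripper_width: 0.0498
```

Call:
carry_out(deltas=[[[0, 0, 0], [0, 0, 0]], [[0, 0, 0], [0, 0, 0]], [[0, 0, 0], [0, 0, 0]], [[0, 0, 0], [0, 0, 0]], [[0, 0, -10], [0, 0, 0]], [[0, 0, -25], [0, 0, 0]], [[0, 0, -40], [0, 0, 0]], [[0, 0, -40], [0, 0, 0]], [[0, 0, -20], [0, 0, 0]], [[0, 0, 0], [0, 0, 0]], [[0, 0, 0], [0, 0, 0]]], fingers=75)

```text
t: 23.7
position: [0.6121, -0.0095, 0.1713]
ee_rot: [0.0, -0.147, 0.989, -0.0]
ft_force: [-0.5, -0.8, -1.0]
gripper_width: 0.0657
```

Run:
```python
from h import *
s=bot.state();im=bot.camera("wrist")
h=jw(-105,19);go([h[0],h[1],130],-80)
for x,y in((35,100),(35,-100),(85,-100),(85,100)):
    w=jw(x,y)/1000;u=proj("wrist",[w[0],w[1],.057],s)
    cv2.drawMarker(im,tuple(int(q) for q in u.round()),(255,0,0),0,7)
cv2.imwrite("pics/k.png",im[:,:,::-1])
```

```text
t 23.75 pos [611.4  -9.4 170. ] head -163.0 shift [165.4  18.8  40.2] turn [ 1.000e-02 -0.000e+00 -1.384e+01] F [-0.4  0.2  0.2] w 65.5
```

View pics/k.png

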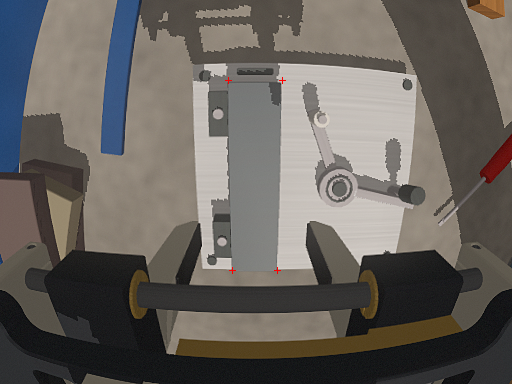

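Stone lies flush on both fence blocks (edge column about 229) and its corners match the expected place to within a pixel or two. Pin head at about (413,195). Now over to the pin.

Call:
carry_out(deltas=[[[25, 2.8, 0], [0, 0, 0]], [[40, 4.6, 0], [0, 0, 0]], [[40, 4.6, 0], [0, 0, 0]], [[40, 4.6, 0], [0, 0, 0]], [[20.4, 2.2, 0], [0, 0, -1]], [[0, 0, 0], [0, 0, -1.4]], [[0, 0, 0], [0, 0, -1.4]], [[0, 0, 0], [0, 0, -1.4]], [[0, 0, 0], [0, 0, -1.4]], [[0, 0, 0], [0, 0, -1.4]], [[0, 0, 0], [0, 0, -1.4]], [[0, 0, 0], [0, 0, -1.4]], [[0, 0, 0], [0, 0, -1.4]], [[0, 0, 0], [0, 0, -1.4]], [[0, 0, 0], [0, 0, -0.24]], [[0, 0, 0], [0, 0, 0]]])

```text
t: 25.35
position: [0.4476, -0.0396, 0.1698]
ee_rot: [0.0, 0.765, -0.644, -0.001]
ft_force: [0.7, 0.1, 0.3]
gripper_width: 0.0655
```

Run:
```python
from h import *
s=bot.state();im=bot.camera("wrist")
h=jw(-105,19);go([h[0],h[1],53],-80)
u=proj("wrist",[h[0]/1000,h[1]/1000,.081],s);print(u)
x,y=u.astype(int)
m=(im.max(2)<75).astype(np.uint8);c=big(m,(x-40,y-35,x+40,y+35));print(cv2.boundingRect(c),cv2.contourArea(c))
cv2.drawMarker(im,(x,y),(255,0,0),0,5)
cv2.imwrite("pics/l.png",cv2.resize(im[y-60:y+60,x-80:x+80],(640,480),interpolation=cv2.INTER_CUBIC)[:,:,::-1])
```

```text
t 25.4 pos [447.8 -39.6 170. ] head -80.2 shift [1.00e-01 0.00e+00 1.17e+02] turn [ 0.02  0.01 -0.03] F [ 0.9  0.6 -0.9] w 65.3
[253.12041146 191.30373847]
(262, 174, 13, 9) 7.0
```

View pics/l.png

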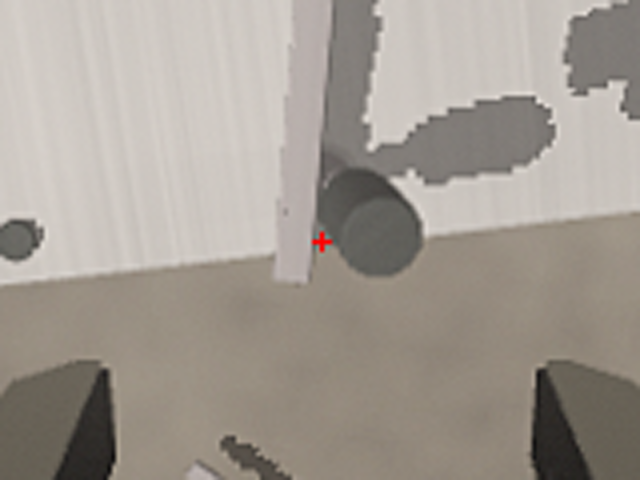

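Head top at crop (380,236) against (320,242) for the hole axis: a lean of about 9.5° towards tool +x. I'll tilt the tool to match and grip along the pin's axis.

Call:
carry_out(deltas=[[[0, -1.2, 0], [0, -0.8, 0]], [[0, 0, 0], [0, -0.78, 0]], [[14, 0, 0], [0, 0, 0]], [[13.3, 0, 0], [0, 0, 0]], [[0, 0, 20], [0, 0, 0]], [[0, 0, 25], [0, 0, 0]], [[0, 0, 25], [0, 0, 0]], [[0, 0, 20], [0, 0, 0]], [[0, 0, 14], [0, 0, 0]], [[0, 0, 8], [0, 0, 0]], [[0, 0, 4], [0, 0, 0]], [[0, 0, 0], [0, 0, 0]]])

```text
t: 26.6
position: [0.4509, -0.0474, 0.0518]
ee_rot: [-0.053, 0.763, -0.641, -0.063]
ft_force: [-0.6, -0.5, 0.2]
gripper_width: 0.0656
```

Call:
carry_out(deltas=[[[0, 0, 0], [0, 0, 0]], [[0, 0, 0], [0, 0, 0]], [[0, 0, 0], [0, 0, 0]], [[0, 0, 0], [0, 0, 0]], [[0, 0, 0], [0, 0, 0]], [[0, 0, 0], [0, 0, 0]]], fingers=255)

```text
t: 27.2
position: [0.4509, -0.0473, 0.052]
ee_rot: [-0.053, 0.763, -0.641, -0.063]
ft_force: [0.2, -0.3, -0.4]
gripper_width: 0.022
```

Call:
carry_out(deltas=[[[0, 0, 0], [0, 0, 0]], [[0, 0, -4], [0, 0, 0]], [[0, 0, -6], [0, 0, 0]], [[0, 0, -8], [0, 0, 0]], [[0, 0, -10], [0, 0, 0]], [[0, 0, -15], [0, 0, 0]], [[0, 0, -20], [0, 0, 0]], [[0, 0, -20], [0, 0, 0]], [[0, 0, 0], [0, 0, 0]], [[0, 0, 0], [0, 0, 0]]])

```text
t: 28.2
position: [0.4538, -0.061, 0.1346]
ee_rot: [-0.053, 0.763, -0.641, -0.062]
ft_force: [0.1, 0.2, -0.2]
gripper_width: 0.0192
```

Run:
```python
from h import *
s=bot.state();im=bot.camera("wrist");tp=bot.camera("top");sd=bot.camera("side")
hsv=cv2.cvtColor(tp,cv2.COLOR_RGB2HSV)
go([562,-375,100],-80)
c=[onz("top",np.array(p)*.64,z)*1000 for p,z in(((592,237),.022),((689,241),.022),((686,339),.022),((585,335),.022))];print("tray",np.array(c).round(0),np.mean(c,0))
a=cv2.resize(sd[130:280,170:370],(400,300),interpolation=cv2.INTER_CUBIC);b=cv2.resize(im,(400,300))
cv2.imwrite("pics/m.png",np.hstack([a,b])[:,:,::-1])
cv2.imwrite("pics/w_m.png",im[:,:,::-1])
```

```text
t 28.35 pos [452.6 -60.3 133.1] head -80.0 shift [329.8 -53.1 -21.9] turn [ 0.01  1.59 -0.  ] F [-0.1 -0.  -1.1] w 19.5
tray [[ 646. -310.   22.]
 [ 635. -468.   22.]
 [ 475. -454.   22.]
 [ 485. -291.   22.]] [ 560.32782382 -380.37861323   22.        ]
```

View pics/m.png

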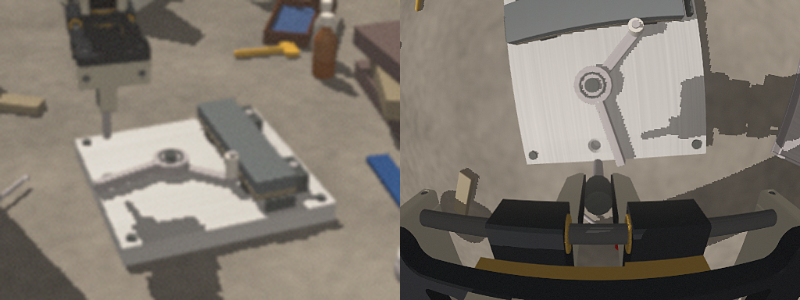

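The roller has swung in against the stone and the pin is in the gripper (that was picture 12). Carrying the pin to the tray, then tilting it so it can be laid down.

Call:
carry_out(deltas=[[[0, 0, 0], [0, 0.8, 0]], [[0, 0, 0], [0, 0.78, 0]], [[20, -2.5, 0], [0, 0, 0]], [[40, -4.9, 0], [0, 0, 0]], [[45, -5.5, 0], [0, 0, 0]], [[45, -5.5, 0], [0, 0, 0]], [[45, -5.5, 0], [0, 0, 0]], [[45, -5.5, 0], [0, 0, 0]], [[45, -5.5, 0], [0, 0, 0]], [[30, -3.8, 0], [0, 0, 0]], [[15, -2, 0], [0, 0, 0]], [[0, 0, 0], [1, 0, 0]], [[0, 0, 0], [1, 0, 0]], [[0, 0, 0], [1, 0, 0]], [[0, 0, 0], [1, 0, 0]], [[0, 0, 0], [1, 0, 0]], [[0, 0, 0], [1, 0, 0]], [[0, 0, 0], [1, 0, 0]], [[0, 0, 0], [1.33, 0, 0]], [[0, 0, 0], [0, 0, 0]]])

```text
t: 30.35
position: [0.548, -0.3779, 0.1298]
ee_rot: [-0.325, 0.692, -0.586, 0.269]
ft_force: [-0.8, 0.4, -1.5]
gripper_width: 0.0196
```

Run:
```python
from h import *
s=bot.state();W=Rq(s["ee_rot"]);print(s["t"],s["position"]*1000,W.round(2),s["gripper_width"])
print("tip",(s["position"]+.048*W[:,2])*1000, "shift to tip z 9:",W.T@np.array([0,0,-((s["position"]+.048*W[:,2])*1000)[2]+9]))
```

```text
30.35 [ 547.97628208 -377.92437423  129.80161231] [[ 0.17 -0.64  0.75]
 [-0.99 -0.1   0.13]
 [-0.01 -0.76 -0.64]] 0.019607777301915926
tip [ 584.08962273 -371.45437109   98.85059155] shift to tip z 9: [ 0.72233965 68.67264024 57.93682343]
```

Call:
carry_out(deltas=[[[0, 8, 6.8], [0, 0, 0]], [[0, 14, 11.8], [0, 0, 0]], [[0, 14, 11.8], [0, 0, 0]], [[0, 12, 10.1], [0, 0, 0]], [[0, 9, 7.6], [0, 0, 0]], [[0, 5, 4.2], [0, 0, 0]], [[0, 3, 2.5], [0, 0, 0]], [[0, 0, 0], [0, 0, 0]]])

```text
t: 31.15
position: [0.5511, -0.3781, 0.0485]
ee_rot: [-0.323, 0.695, -0.583, 0.27]
ft_force: [-0.1, -0.1, -1.6]
gripper_width: 0.0199
```

Call:
carry_out(deltas=[[[0, 1.5, 1.3], [0, 0, 0]], [[0, 1.5, 1.3], [0, 0, 0]], [[0, 0, 0], [0, 0, 0]]])

```text
t: 31.45
position: [0.5506, -0.3786, 0.0449]
ee_rot: [-0.323, 0.695, -0.583, 0.271]
ft_force: [0.1, -0.1, -0.3]
gripper_width: 0.019
```

Call:
carry_out(deltas=[[[0, 1.5, 1.3], [0, 0, 0]], [[0, 1.5, 1.3], [0, 0, 0]], [[0, 0, 0], [0, 0, 0]]])

```text
t: 31.75
position: [0.5506, -0.3785, 0.0405]
ee_rot: [-0.323, 0.695, -0.583, 0.271]
ft_force: [-0.2, 0.4, -0.0]
gripper_width: 0.0193
```

Call:
carry_out(deltas=[[[0, 0.8, 0.7], [0, 0, 0]], [[0, 0.8, 0.7], [0, 0, 0]], [[0, 0, 0], [0, 0, 0]]])

```text
t: 32.05
position: [0.5508, -0.3786, 0.0387]
ee_rot: [-0.323, 0.695, -0.583, 0.271]
ft_force: [0.1, 0.2, 0.7]
gripper_width: 0.0194
```

Tip just touching. Releasing and backing off along the tool axis.

Call:
carry_out(deltas=[[[0, 0, 0], [0, 0, 0]], [[0, 0, 0], [0, 0, 0]], [[0, 0, 0], [0, 0, 0]], [[0, 0, 0], [0, 0, 0]], [[0, 0, 0], [0, 0, 0]], [[0, 0, 0], [0, 0, 0]], [[0, -15, -13], [0, 0, 0]], [[0, -23, -19], [0, 0, 0]], [[0, -30, -25], [0, 0, 0]], [[0, -30, -25], [0, 0, 0]], [[0, -30, -25], [0, 0, 0]], [[0, 0, 0], [-1.4, 0, 0]], [[0, 0, 0], [-1.4, 0, 0]], [[0, 0, 0], [-1.4, 0, 0]], [[0, 0, 0], [-1.4, 0, 0]], [[0, 0, 0], [-1.4, 0, 0]], [[0, 0, 0], [-1.33, 0, 0]], [[0, 0, 0], [0, 0, 0]], [[0, 0, 0], [0, 0, 0]], [[0, 0, 0], [0, 0, 0]]], fingers=130)

```text
t: 34.05
position: [0.5505, -0.3784, 0.2049]
ee_rot: [-0.0, 0.766, -0.643, -0.001]
ft_force: [-1.4, 0.1, 0.3]
gripper_width: 0.0457
```

Run:
```python
from h import *
s=bot.state();im=bot.camera("wrist");tp=bot.camera("top");sd=bot.camera("side")
print(s["t"],s["position"],s["gripper_width"])
# pin: dark blob in tray, wrist view and side view
def blob(n,img,thr):
    C=np.array([[640,-305],[632,-460],[480,-450],[488,-295]])/1000
    q=np.array([proj(n,[x,y,.008],s) for x,y in C]).round().astype(np.int32)
    m=np.zeros(img.shape[:2],np.uint8);cv2.fillConvexPoly(m,q,1)
    d=((img.max(2)<thr)&(m>0)).astype(np.uint8)
    for c in cv2.findContours(d,0,2)[0]:
        if cv2.contourArea(c)>15:
            (u,v),wh,a=cv2.minAreaRect(c);print(n,(round(u),round(v)),np.round(wh),np.round(onz(n,(u,v),.012,s)*1000))
    print(n,"median",np.median(img.max(2)[m>0]))
blob("wrist",im,80);blob("side",sd,80)
# stone/roller check in top view: stone edges in jig frame
g=cv2.cvtColor(tp,cv2.COLOR_RGB2HSV);m=((g[...,2]>70)&(g[...,2]<150)&(g[...,1]<25)).astype(np.uint8)
r=rectw("top",big(m,[210,125,335,255]),.057);print("stone",r,"jig",wj(r[0]))
# white roller: bright spot
for th in(.15,.6):
    print("roller expected px at wheel",th)
```

```text
34.05 [ 0.55045668 -0.37839918  0.20494841] 0.0457084039684401
wrist (253, 184) [23. 14.] [ 527. -382.   12.]
wrist median 164.0
side (261, 332) [13. 17.] [ 527. -380.   12.]
side median 113.0
stone ((614.2, -10.8), (90.3, 226.7), 19.67) jig [62.74871556 -1.97956948]
roller expected px at wheel 0.15
roller expected px at wheel 0.6
```

Both views put the pin's head at about (527,-381) mm at lying height, well inside the tray. The arm is clear, so I'm handing in.

```bash
python3 -c "
from bench import bot
print(bot.hand_in())"
```

```text
the job is handed in; nothing more can be done
None
```

The stone is clamped in the jig and the pin is lying in the steel tray; I handed the job in at about 34 s of the 72 s allowed. The steps went in the order asked: the pin swung the lever back and was dropped in the lock hole, then the stone was laid in, then the pin was pulled.

**Checks that held:**
- **Pin in the hole:** it bottomed with about 6 N upward and afterwards leaned about 9.5°, within the stated 10°.
- **Stone:** it touched the fence at about 5–7 N and the rails at about 5 N. Its corners matched the bed position to within a pixel or two before clamping.
- **Clamp:** the picture taken after pulling the pin shows the roller against the stone.
- **Pin in the tray:** the wrist and side cameras both put its head at about (527, -381) mm, lying inside the tray.

**Checks that failed or are missing:**
- **Final stone check:** a colour-mask measurement of the stone in the top view failed. It returned a 90 x 227 mm shape, far too large for the stone alone, so I did not rely on it.
- **After the tray:** I had used all 12 pictures, so I did not view the clamped stone again after laying the pin down. I also did not measure the wheel angle.

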